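# Load the rebuild kit tray, tall shaft last

## Robot

A 6-joint arm with a two-finger parallel gripper is mounted at the origin on the work surface. World frame = base frame: x ahead of the robot, y to its left, z up, the work surface at z = 0. Lengths are in m, angles in degrees, forces in N, time in s.
With the tool pointing down it reaches from about 0.25 to 0.8 m from the base axis. Payload 8.5 kg.
Tool frame: the origin (TCP) lies midway between the tips of the shut fingers; the grasp point (between the pads) lies 19 mm behind it (bot.hold_point_z is the distance from the TCP to the grasp point, in m); z points along the fingers, y is the direction in which the jaws open and shut (so a half turn about z gives the same grasp; the last joint's range is limited). The gripper opens to 85 mm and grips with 20 to 120 N. Pads are 22 mm wide; open, the fingers measure 114 mm over their backs; the gripper's body (76 mm by 85 mm) begins 54 mm behind the grasp point. The pads swing forward as they close: fully open they stand 13 mm farther back than shut.
Start: joints at [-70.474, 13.648, -0.773, 75.585, 0, 90], TCP at [0.175, -0.495, 0.231] pointing down, gripper open.
Joint ranges: [-152.45, 152.45], [-59.26, 108.67], [-65.41, 83.53], [-104.44, 129.93], [-82.83, 76.93], [-180, 180]. Speed limits (degrees/s): [127.2, 127.2, 159.86, 180, 180, 180].

## Interface

Orientations are given as [roll, pitch, yaw] about the fixed x, y, z axes, in that order (R = Rz(yaw) Ry(pitch) Rx(roll)).
In Python, from station import bot, vision gives the robot as it stands.
- The arm moves only by the tool step_arm, never from a script. Its argument "commands" is a list of rows, each a list of 2 entries, a list of its own where there are three numbers: the shift along the world's x, y, z in cm, then the turn, a rotation vector about the world's x, y, z in degrees. A call has exactly 10 rows; each row is the pose to reach, as a shift and turn from the pose measured when the call began; what a row does not reach only later rows make up. A row lasts 1/10 s, in which the tool goes at most 50 mm and 8.59 degrees, less where a joint would pass 70% of its speed; a pose out of reach is approached as far as the arm can. A call with a gripper value outside its range is refused whole. "claw" is the finger opening in cm, from 0 to 8.54, set as the call begins (left out, the last holds). The fingers move at their own pace and stop on an object; "force" is the grip in N (left out, the last holds). Time passes only in rows, so rows that repeat a pose let the fingers close, or fill a call up. It gives the time, the measured TCP pose, the force and the opening at its end, in the units of the state.
- bot.get_obs(): the state, without advancing time (a new reading comes with each control period).
- vision.snapshot(name): name is "scene" or "top"; returns (picture, depth): 480x640x3 uint8, red, green, blue; 480x640 float32, m along the optical axis (not along the pixel's ray), 0 where there is no reading.
- vision.camera_params(name): a dict with "camera_matrix" (3x3 intrinsics, pixels), "position" and "attitude" of the camera in the world. Camera axes: x right, y down, z forward; pixel columns grow to the right and rows downward; lengths in m; the calibration is good to about 2 mm. A picture is of the moment at which its call begins. camera_params takes no time and is no camera call.
- bot.job_done(): hands the job in, once; it reports no verdict.
The state is a dict: "t": time; "joints": joint angles; "joint_velocities": joint speeds; "tau": joint torques, N m; "eef_pos": TCP position; "ee_rot": TCP orientation; "force": force on the tool from outside, world axes, zero at the start; "torque": the same for the moment, N m; "gripper_width": finger opening in m.
Only numpy, scipy, OpenCV 4.12 (cv2) and the standard library are available. Lean on these libraries where they do the work, as an engineer would, in place of code of your own. Each camera call takes 0.05 s, during which the arm holds its last target. There are 200 camera calls.

## Task

Load the grey kit tray for the gearbox rebuild. First set the low round bearing cover (round flange, not the square one), neck up, flat in the tray's wide pocket; only then stand the tall flanged shaft (the long one, not the short one) upright on its flange in the narrow pocket, so that it is never in the way of the cover. Set both down without dropping them and let go of them.

Things in the scene. Friction and masses are not known exactly. Their poses are not given: they have to be found in the camera images.
- cover: Low bearing cover of bare aluminium: a round flange 64 mm in diameter and 10 mm thick with a solid round neck 30 mm in diameter rising from its centre, 44 mm high overall, about 0.16 kg. It stands flange down among the other parts on the bench. Origin: centre of the flange's underside; z points up through the neck. Take it by the neck from above (34 mm of neck above the flange). A look-alike with a SQUARE 64 mm flange stands nearby and does not belong to this kit.
- shaft: Tall bare steel shaft standing upright on its round flange: flange 44 mm in diameter and 8 mm thick, above it a plain shaft 24 mm in diameter, 140 mm high overall, about 0.5 kg. Origin: centre of the flange's underside; z points up along the shaft. Take it by the shaft from above. A look-alike only 75 mm high stands nearby and does not belong to this kit; the sleeve (50 mm high tube) and the bearing (16 mm high ring) on the bench are not wanted either.
- wide_pocket (a point): Centre of the floor of the wide pocket, 88 x 88 mm inside, open above, for the cover. It belongs to a plastic kit tray with grey walls and black pocket floors, 166 x 96 mm, fixed to the bench at any yaw, with two square pockets side by side. The pocket floors lie 4 mm above the bench; the walls are 4 mm thick and rise 10 mm above the floor (14 mm above the bench). x and y lie along the pocket's sides, z up; +x points to the narrow pocket.
- narrow_pocket (a point): Centre of the floor of the tray's narrow pocket, 66 x 66 mm inside, open above, for the shaft; same floor, walls and axes as the wide pocket. It lies 81 mm along +x and 11 mm along -y from the centre of the wide one. Beside it (+y) is a solid strip 22 mm wide with three bolt heads that rise 19 mm above the bench.
Mind the look-alikes: they are no part of the job. What is shaped like the cover but orange or red is not meant.

How it is judged (in metres and radians):
On the way, in this order (a step that is already met when the one before it is completed fails the run):
1. the round cover lies released in the wide pocket, while the shaft is not yet standing in its pocket (horizontal distance between cover and wide_pocket below 0.02 m and z of cover in the frame of wide_pocket between -0.004 and 0.004 m and angle between cover's own z axis and vertical below 0.17 rad and linear speed of cover below 0.03 m/s and contact force between the fingers and cover below 0.2 N), for 0.2 s.
2. then the tall shaft stands released in the narrow pocket (horizontal distance between shaft and narrow_pocket below 0.018 m and z of shaft in the frame of narrow_pocket between -0.004 and 0.004 m and angle between shaft's own z axis and vertical below 0.17 rad and linear speed of shaft below 0.03 m/s and contact force between the fingers and shaft below 0.2 N), for 0.2 s.
At the end, for the whole second after the job is handed in: The round cover lies flat, neck up, in the wide pocket and the tall shaft stands in the narrow pocket: centres within 20 mm (cover) and 18 mm (shaft) of the pocket's, within 4 mm of its floor, tilted under 9.7 degrees, released and at rest (all of step 1 and all of step 2); the robot touches nothing.
It fails at once if the cover is dropped (falls freely at more than 0.7 m/s, about 25 mm of fall) (linear speed of cover above 0.7 m/s and contact force between the fingers and cover below 0.01 N).
It fails at once if the shaft is dropped (falls freely at more than 0.7 m/s, about 25 mm of fall) (linear speed of shaft above 0.7 m/s and contact force between the fingers and shaft below 0.01 N).
It also fails if it takes over 51 s, if anything falls off the work surface, if the arm or the gripper's body presses on something with over 40 N, if the wrist force passes 120 N, or if a joint passes its speed limit or range.

## Working session

There is one attempt and no reset: what is moved stays moved. The work goes in short steps, Python scripts to look and compute and a tool call to move; the robot and the scene stay as the last step left them, time stands still between calls to the robot, and variables do not carry over. Pictures are saved under pics/ and viewed, about 8 in all and at most 12, crops included, and the job is handed in when it is done.

Besides the shell and the picture viewer there is one more tool, called as a command line: name --argument value ..., lists and objects as JSON in quotes. step_arm: Moves the arm, as the interface text tells. Its arguments: {"type":"object","properties":{"commands":{"type":"array","items":{"type":"array"}},"claw":{"type":"number"},"force":{"type":"number"}},"required":["commands"]}

```bash
mkdir -p pics
python3 - <<'E'
from station import bot, vision
import cv2,numpy as np
for n in("scene","top"):
    p,d=vision.snapshot(n); c=vision.camera_params(n); print(n,c)
    cv2.imwrite(f"pics/{n}0.png",p[...,::-1]); np.savez(f"pics/{n}0.npz",p=p,d=d)
print(bot.get_obs())
E
```

```text
scene {'camera_matrix': array([[556.54406347,   0.        , 322.68974935],
       [  0.        , 556.54406347, 229.89143747],
       [  0.        ,   0.        ,   1.        ]]), 'position': array([ 1.02745461, -0.77636505,  0.64243062]), 'attitude': array([-124.32952052,   -0.21344283,   38.1402393 ])}
top {'camera_matrix': array([[479.83642848,   0.        , 321.91653802],
       [  0.        , 479.83642848, 234.65072632],
       [  0.        ,   0.        ,   1.        ]]), 'position': array([ 0.39598918, -0.09586008,  1.02427422]), 'attitude': array([-175.6809923 ,    1.10760969,  -88.50683079])}
{'t': 0.1, 'joints': array([-7.04731275e+01,  1.36772027e+01, -8.11645107e-01,  7.55845031e+01,
       -1.17294322e-03,  8.99995747e+01]), 'joint_velocities': array([-0.04675847, -0.13271294,  0.08646445, -0.07311523, -0.12445531,
       -0.03693337]), 'tau': array([ 6.63905448e-04, -5.39719963e+01,  3.46998847e+01,  1.35280058e-02,
        6.78410902e-05,  1.17835052e-05]), 'eef_pos': array([ 0.17535054, -0.49445635,  0.23074799]), 'ee_rot': array([-1.79926649e+02,  1.17239778e-03,  1.95272993e+01]), 'force': array([ 0.31311517, -0.40673566, -0.13942873]), 'torque': array([ 0.04247916, -0.03377778, -0.01260725]), 'gripper_width': 0.08545932858262038}
```

View pics/top0.png

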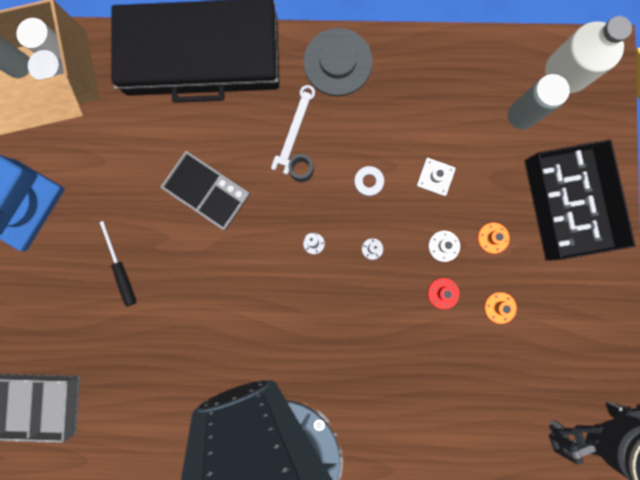

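View pics/scene0.png

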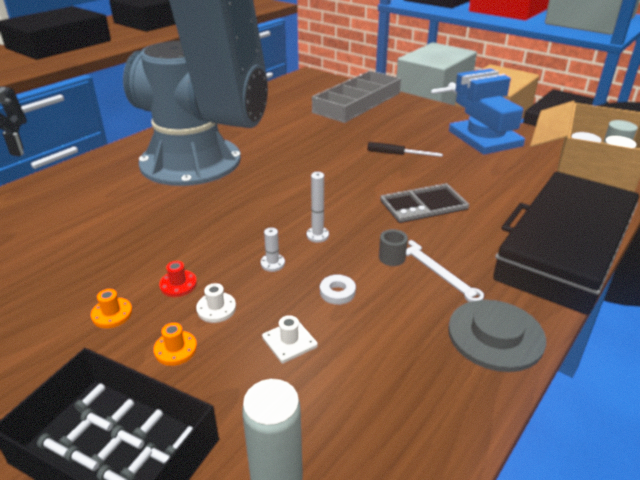

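Top view: round white cover at (445,246), tall shaft at (314,243), short one at (372,249), tray at (205,190) with wide pocket to the upper left and bolts at (232,190). The scene view agrees: tall shaft at (317,205), cover at (215,302).

```bash
cat > h.py <<'E'
import numpy as np,cv2
from scipy.spatial.transform import Rotation as R
from station import bot,vision
def ray(n,uv,z):
    c=vision.camera_params(n);K=c["camera_matrix"];M=R.from_euler('xyz',c["attitude"],degrees=True).as_matrix()
    uv=np.atleast_2d(np.asarray(uv,float))
    d=np.c_[(uv-K[[0,1],[2,2]])/K[[0,1],[0,1]],np.ones(len(uv))]@M.T
    return c["position"]+d*((z-c["position"][2])/d[:,2])[:,None]
def cloud(n,d):
    c=vision.camera_params(n);K=c["camera_matrix"];M=R.from_euler('xyz',c["attitude"],degrees=True).as_matrix()
    v,u=np.mgrid[:480,:640]
    return np.stack([(u-K[0,2])/K[0,0]*d,(v-K[1,2])/K[1,1]*d,d],-1)@M.T+c["position"]
E
python3 - <<'E'
from h import *
out=[]
for n,boxes in(("top",dict(cover=(425,226,465,266),shaft=(298,226,332,260),short=(358,235,388,263),tray=(155,145,255,235))),
               ("scene",dict(cover=(193,278,240,325),shaft=(303,168,333,246),tray=(375,180,472,225)))):
    f=np.load(f"pics/{n}0.npz");p,d=f["p"],f["d"];P=cloud(n,d)
    hsv=cv2.cvtColor(p,cv2.COLOR_RGB2HSV)
    bare=((hsv[...,1]<70)).astype(np.uint8)
    for k,(a,b,c,e) in boxes.items():
        m=np.zeros((480,640),np.uint8);m[b:e,a:c]=bare[b:e,a:c]
        nc,l,st,ce=cv2.connectedComponentsWithStats(m);i=1+np.argmax(st[1:,4]);m=l==i
        z=P[...,2][m];print(n,k,st[i],"z pct",np.percentile(z,[2,25,50,75,98]).round(4))
        if k=="tray":
            cn=max(cv2.findContours(m.astype(np.uint8),0,2)[0],key=cv2.contourArea)
            q=ray(n,cn[:,0,:],0.014)[:,:2]
            r=cv2.minAreaRect((q*1000).astype(np.float32));print(" rect",r)
        else:
            ell=cv2.fitEllipse(max(cv2.findContours(m.astype(np.uint8),0,2)[0],key=cv2.contourArea));print(" ell",ell,ray(n,ell[0],.01))
            H={"cover":.044,"shaft":.14,"short":.075}[k]
            t=m&(abs(P[...,2]-H)<.008);print(" top pts",t.sum(),np.median(P[t],0) if t.any() else'', P[t].mean(0))
    if n=="top":
        a=cv2.resize(p[140:240,150:260],None,fx=5,fy=5,interpolation=cv2.INTER_CUBIC)
        b=cv2.resize(p[220:270,300:400],None,fx=5.5,fy=5,interpolation=cv2.INTER_CUBIC)
        cv2.imwrite("pics/crop1.png",cv2.resize(np.vstack([a,b]),None,fx=.78,fy=.78)[...,::-1])
E
```

```text
top cover [428 230  33  33 840] z pct [-0.0023  0.0077  0.0101  0.0136  0.0455]
 ell ((443.99755859375, 245.8419952392578), (31.490453720092773, 32.282569885253906), 105.9986801147461) [[ 0.45476524 -0.33196277  0.01      ]]
 top pts 172 [ 0.45493624 -0.33038024  0.04343394] [ 0.45520972 -0.33050623  0.043325  ]
top shaft [303 232  22  23 407] z pct [-0.002   0.0059  0.0095  0.138   0.1415]
 ell ((313.46392822265625, 243.05650329589844), (21.927614212036133, 22.344079971313477), 125.2872085571289) [[ 0.45377891 -0.05682407  0.01      ]]
 top pts 127 [ 0.45379505 -0.05686798  0.13979031] [ 0.45369558 -0.05631837  0.13947349]
top short [361 238  23  22 410] z pct [-0.0028  0.0055  0.0082  0.0725  0.0771]
 ell ((372.0950012207031, 248.5480499267578), (22.13629150390625, 22.250551223754883), 65.44612884521484) [[ 0.44525994 -0.18095728  0.01      ]]
 top pts 112 [ 0.44530075 -0.17947079  0.0743165 ] [ 0.44548723 -0.18014537  0.07446611]
top tray [ 160  151   90   79 3614] z pct [-0.0006  0.003   0.0048  0.0092  0.018 ]
 rect ((561.5362548828125, 178.97067260742188), (170.09555053710938, 
[... 160 characters left out ...]
14208984375), (37.627174377441406, 38.43759536743164), 162.71578979492188) [[ 0.45149675 -0.33314947  0.01      ]]
 top pts 226 [ 0.45685231 -0.33645974  0.04422671] [ 0.45647435 -0.33619271  0.04341058]
scene shaft [306 171  23  72 995] z pct [0.0006 0.0167 0.0663 0.1089 0.1411]
 ell ((319.34625244140625, 208.6649169921875), (23.07517433166504, 80.93879699707031), 2.7114098072052) [[0.40216945 0.01219945 0.01      ]]
 top pts 107 [ 0.45616179 -0.06276239  0.13954288] [ 0.45529051 -0.06177628  0.13856582]
scene tray [ 381  184   88   38 2130] z pct [0.0024 0.0048 0.0066 0.0129 0.0192]
 rect ((565.2985229492188, 171.77957153320312), (175.10919189453125, 111.20451354980469), 57.59319305419922)
```

View pics/crop1.png

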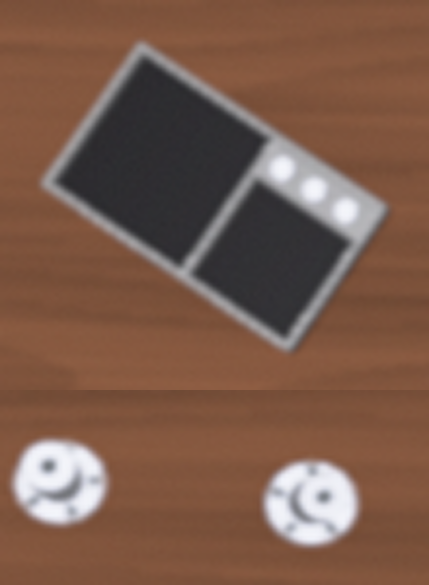

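Run:
```python
from h import *
for n,b in(("top",(155,145,255,235)),("scene",(375,180,472,225))):
    p=np.load(f"pics/{n}0.npz")["p"];a,c,e,f=b
    m=np.zeros((480,640),np.uint8);m[c:f,a:e]=p[c:f,a:e].max(2)<85
    for k in sorted(cv2.findContours(m,0,2)[0],key=cv2.contourArea)[-2:]:
        q=ray(n,k[:,0],.004)[:,:2]*1000;print(n,cv2.contourArea(k),cv2.minAreaRect(q.astype(np.float32)))
```

```text
top 777.0 ((529.0045776367188, 148.99722290039062), (62.04365921020508, 61.915428161621094), 57.80506896972656)
top 1439.0 ((582.25732421875, 211.9357147216797), (84.17829132080078, 84.50093078613281), 57.73240661621094)
scene 244.0 ((521.90771484375, 155.09986877441406), (55.680992126464844, 46.02812957763672), 58.8544921875)
scene 523.0 ((575.3639526367188, 218.2757110595703), (78.22423553466797, 70.9981689453125), 57.25193405151367)
```

step_arm --commands '[[[2.8,1.6,0],[0,0,0]],[[6,3.5,0],[0,0,0]],[[9.5,5.5,0],[0,0,0]],[[13,7.5,0],[0,0,0]],[[16.5,9.5,0],[0,0,0]],[[20,11.6,0],[0,0,0]],[[23.5,13.6,0],[0,0,0]],[[26,15.2,0],[0,0,0]],[[28,16.3,0],[0,0,0]],[[28,16.3,0],[0,0,0]]]' --claw 5.5 --force 40

```text
t: 1.1
eef_pos: [0.4573, -0.3299, 0.23]
ee_rot: [-179.9, -0.0, 19.7]
force: [0.1, 0.0, -0.8]
gripper_width: 0.0548
```

The two tray estimates (outline and floors) agree to about 3 mm: wide pocket (0.581, 0.210), narrow (0.528, 0.148). Next I descend on the cover.

step_arm --commands '[[[-0.2,-0.2,-3],[0,0,0]],[[-0.2,-0.2,-6.5],[0,0,0]],[[-0.2,-0.2,-10],[0,0,0]],[[-0.2,-0.2,-13],[0,0,0]],[[-0.2,-0.2,-15.5],[0,0,0]],[[-0.2,-0.2,-17.5],[0,0,0]],[[-0.2,-0.2,-19],[0,0,0]],[[-0.2,-0.2,-20.2],[0,0,0]],[[-0.2,-0.2,-21.1],[0,0,0]],[[-0.2,-0.2,-21.1],[0,0,0]]]'

```text
t: 2.1
eef_pos: [0.4545, -0.3317, 0.0181]
ee_rot: [-179.8, 0.1, 19.7]
force: [-1.2, -0.2, -0.6]
gripper_width: 0.0547
```

step_arm --commands '[[[0,0,0],[0,0,0]],[[0,0,0],[0,0,0]],[[0,0,0],[0,0,0]],[[0,0,0],[0,0,0]],[[0,0,0],[0,0,0]],[[0,0,0],[0,0,0]],[[0,0,0],[0,0,0]],[[0,0,0],[0,0,0]],[[0,0,0],[0,0,0]],[[0,0,0],[0,0,0]]]' --claw 2.0

```text
t: 3.1
eef_pos: [0.4549, -0.3321, 0.0188]
ee_rot: [-179.9, 0.0, 19.7]
force: [-2.4, 0.0, 6.9]
gripper_width: 0.0285
```

step_arm --commands '[[[0,0,0.5],[0,0,0]],[[0,0,1.5],[0,0,0]],[[0,0,3],[0,0,0]],[[0,0,5],[0,0,0]],[[0,0,7.5],[0,0,0]],[[0,0,10],[0,0,0]],[[0,0,12.5],[0,0,0]],[[0,0,14.5],[0,0,0]],[[0,0,16],[0,0,0]],[[0,0,16],[0,0,0]]]' --force 50

```text
t: 4.1
eef_pos: [0.4558, -0.3327, 0.1815]
ee_rot: [179.9, -0.1, 19.7]
force: [1.0, -0.6, -1.7]
gripper_width: 0.0286
```

Run:
```python
from h import *
p,d=vision.snapshot("scene");cv2.imwrite("pics/s1.png",p[...,::-1])
```

```text
(no output)
```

View pics/s1.png

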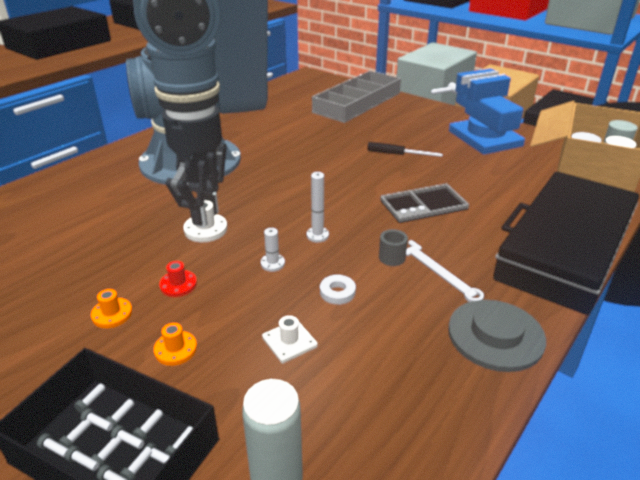

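The cover hangs level at (205,228) in the scene view, and its look-alikes are untouched.

step_arm --commands '[[[0.5,1.5,0.2],[0,0,0]],[[1.2,4.5,0.2],[0,0,0]],[[2.2,8.5,0.2],[0,0,0]],[[3,12.5,0.2],[0,0,0]],[[4,16.5,0.2],[0,0,0]],[[5,20.5,0.2],[0,0,0]],[[5.8,24.5,0.2],[0,0,0]],[[6.7,28.5,0.2],[0,0,0]],[[7.2,31,0.2],[0,0,0]],[[7.5,32,0.2],[0,0,0]]]'

```text
t: 5.15
eef_pos: [0.5298, -0.0093, 0.181]
ee_rot: [-179.9, 0.0, 19.9]
force: [0.7, 0.0, -1.8]
gripper_width: 0.0288
```

step_arm --commands '[[[0.5,1.5,0],[0,0,0]],[[1.2,4.5,0],[0,0,0]],[[2,8,0],[0,0,0]],[[3,12,0],[0,0,0]],[[3.7,16,0],[0,0,0]],[[4.4,19,0],[0,0,0]],[[4.8,21.2,0],[0,0,0]],[[5,22.3,0],[0,0,0]],[[5,22.3,0],[0,0,0]],[[5,22.3,0],[0,0,0]]]'

```text
t: 6.15
eef_pos: [0.58, 0.2111, 0.1806]
ee_rot: [-179.8, 0.1, 20.0]
force: [0.3, -0.2, -1.4]
gripper_width: 0.0287
```

step_arm --commands '[[[0.1,0,-1],[0,0,0]],[[0.1,0,-3],[0,0,0]],[[0.1,0,-5.5],[0,0,0]],[[0.1,0,-8],[0,0,0]],[[0.1,0,-10.5],[0,0,0]],[[0.1,0,-12.5],[0,0,0]],[[0.1,0,-13.8],[0,0,0]],[[0.1,0,-14.6],[0,0,0]],[[0.1,0,-15],[0,0,0]],[[0.1,0,-15],[0,0,0]]]'

```text
t: 7.15
eef_pos: [0.5812, 0.2109, 0.0307]
ee_rot: [-179.8, 0.1, 20.0]
force: [-1.1, -0.2, -1.5]
gripper_width: 0.0286
```

Run:
```python
from h import *
p,d=vision.snapshot("scene");q,_=vision.snapshot("top")
cv2.imwrite("pics/s2.png",np.vstack([cv2.resize(x,(500,300),interpolation=2) for x in(p[150:240,350:500],q[135:237,140:310])])[...,::-1])
print(bot.get_obs()["eef_pos"],bot.get_obs()["force"])
```

```text
[0.58154275 0.21123216 0.03142061] [ 0.46361985 -0.42729327 -0.95311859]
```

View pics/s2.png

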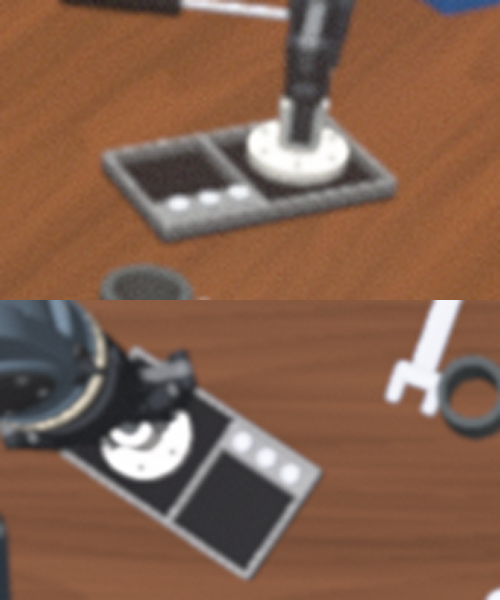

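The cover sits inside the wide pocket in both views, just above the floor. Lowering it slowly now.

step_arm --commands '[[[0,0,-0.1],[0,0,0]],[[0,0,-0.2],[0,0,0]],[[0,0,-0.3],[0,0,0]],[[0,0,-0.4],[0,0,0]],[[0,0,-0.5],[0,0,0]],[[0,0,-0.6],[0,0,0]],[[0,0,-0.7],[0,0,0]],[[0,0,-0.8],[0,0,0]],[[0,0,-0.8],[0,0,0]],[[0,0,-0.8],[0,0,0]]]'

```text
t: 8.25
eef_pos: [0.5815, 0.2112, 0.0234]
ee_rot: [-179.8, 0.0, 20.0]
force: [0.6, 0.2, -1.7]
gripper_width: 0.0284
```

step_arm --commands '[[[0,0,-0.05],[0,0,0]],[[0,0,-0.1],[0,0,0]],[[0,0,-0.15],[0,0,0]],[[0,0,-0.15],[0,0,0]],[[0,0,-0.15],[0,0,0]],[[0,0,-0.15],[0,0,0]],[[0,0,-0.15],[0,0,0]],[[0,0,-0.15],[0,0,0]],[[0,0,-0.15],[0,0,0]],[[0,0,-0.15],[0,0,0]]]'

```text
t: 9.25
eef_pos: [0.5816, 0.2113, 0.0229]
ee_rot: [-179.8, -0.0, 20.0]
force: [-2.2, -0.8, 8.5]
gripper_width: 0.0286
```

Contact at the expected height (8.5 N). Releasing.

step_arm --commands '[[[0,0,0],[0,0,0]],[[0,0,0],[0,0,0]],[[0,0,0],[0,0,0]],[[0,0,0],[0,0,0]],[[0,0,0],[0,0,0]],[[0,0,0],[0,0,0]],[[0,0,0.5],[0,0,0]],[[0,0,1.5],[0,0,0]],[[0,0,3],[0,0,0]],[[0,0,5],[0,0,0]]]' --claw 5.5

```text
t: 10.25
eef_pos: [0.5813, 0.2112, 0.0736]
ee_rot: [-179.8, 0.0, 20.0]
force: [0.0, -0.1, 0.7]
gripper_width: 0.055
```

step_arm --commands '[[[0,0,3],[0,0,0]],[[0,-1,7],[0,0,0]],[[-1,-3,11.5],[0,0,0]],[[-3,-7,15],[0,0,0]],[[-5,-11,16.5],[0,0,0]],[[-7,-15,17],[0,0,0]],[[-9,-19,17],[0,0,0]],[[-11,-23,17],[0,0,0]],[[-12.2,-25.5,17],[0,0,0]],[[-12.7,-26.8,17],[0,0,0]]]'

```text
t: 11.25
eef_pos: [0.4532, -0.0586, 0.2449]
ee_rot: [-179.9, -0.0, 19.9]
force: [-0.2, 0.3, 0.3]
gripper_width: 0.0551
```

Run:
```python
from h import *
p,d=vision.snapshot("scene");q,e=vision.snapshot("top")
cv2.imwrite("pics/s3.png",np.vstack([cv2.resize(x,(600,300),interpolation=2) for x in(p[100:260,240:560],q[135:275,140:420])])[...,::-1])
P=cloud("top",e);m=(q.min(2)>120);
s=m&(abs(P[...,0]-.58)<.05)&(abs(P[...,1]-.21)<.05);print("neck",np.median(P[s&(P[...,2]>.036)],0),"flange z",np.median(P[s&(P[...,2]<.025)],0))
print(bot.get_obs()["eef_pos"],bot.get_obs()["force"])
```

```text
neck [0.5833954  0.21871444 0.04844368] flange z [0.58119224 0.23706118 0.01396872]
[ 0.45409977 -0.05791505  0.24451832] [ 0.63582649  0.90395734 -0.19191336]
```

View pics/s3.png

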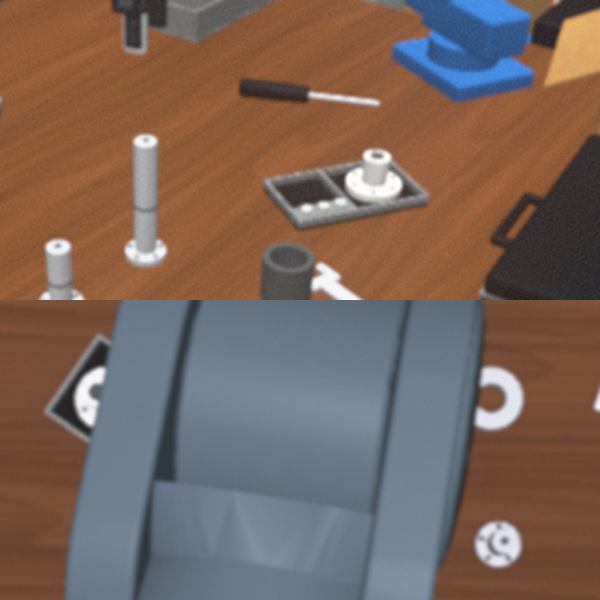

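The cover stands released in the wide pocket (neck top at z 0.048, as it should be), and the gripper is above the tall shaft at crop (145,200).

step_arm --commands '[[[0,0,-1.5],[0,0,0]],[[0,0,-4],[0,0,0]],[[0,0,-6.5],[0,0,0]],[[0,0,-9],[0,0,0]],[[0,0,-11.5],[0,0,0]],[[0,0,-13.5],[0,0,0]],[[0,0,-14.7],[0,0,0]],[[0,0,-15.5],[0,0,0]],[[0,0,-15.5],[0,0,0]],[[0,0,-15.5],[0,0,0]]]'

```text
t: 12.35
eef_pos: [0.4547, -0.0575, 0.0899]
ee_rot: [-179.9, -0.1, 19.9]
force: [-0.3, 0.1, -1.2]
gripper_width: 0.055
```

step_arm --commands '[[[0,0,0],[0,0,0]],[[0,0,0],[0,0,0]],[[0,0,0],[0,0,0]],[[0,0,0],[0,0,0]],[[0,0,0],[0,0,0]],[[0,0,0],[0,0,0]],[[0,0,0],[0,0,0]],[[0,0,0],[0,0,0]],[[0,0,0],[0,0,0]],[[0,0,0],[0,0,0]]]' --claw 1.5 --force 70

```text
t: 13.35
eef_pos: [0.4552, -0.0573, 0.0907]
ee_rot: [-179.9, -0.2, 19.9]
force: [-0.5, 1.8, 5.7]
gripper_width: 0.0224
```

step_arm --commands '[[[0,0,0.3],[0,0,0]],[[0,0,1],[0,0,0]],[[0,0,2],[0,0,0]],[[0,0,3.5],[0,0,0]],[[0,0,5],[0,0,0]],[[0,0,6.5],[0,0,0]],[[0,0,7.5],[0,0,0]],[[0,0,8],[0,0,0]],[[0,0,8],[0,0,0]],[[0,0,8],[0,0,0]]]'

```text
t: 14.35
eef_pos: [0.4549, -0.0573, 0.1703]
ee_rot: [-179.9, -0.1, 19.9]
force: [0.3, -0.8, -6.0]
gripper_width: 0.0224
```

step_arm --commands '[[[0.4,1,0],[0,0,0]],[[1.1,3,0],[0,0,0]],[[2,5.6,0],[0,0,0]],[[3.1,8.7,0],[0,0,0]],[[4.2,11.8,0],[0,0,0]],[[5.3,14.9,0],[0,0,0]],[[6.3,17.5,0],[0,0,0]],[[6.9,19.3,0],[0,0,0]],[[7.3,20.4,0],[0,0,0]],[[7.3,20.4,0],[0,0,0]]]'

```text
t: 15.35
eef_pos: [0.528, 0.1481, 0.1696]
ee_rot: [-179.9, -0.1, 20.0]
force: [-0.0, -0.2, -6.2]
gripper_width: 0.0224
```

Run:
```python
from h import *
p,d=vision.snapshot("scene");q,e=vision.snapshot("top")
cv2.imwrite("pics/s4.png",np.vstack([cv2.resize(x,(600,300),interpolation=2) for x in(p[90:250,240:560],q[135:275,140:420])])[...,::-1])
print(bot.get_obs()["eef_pos"],bot.get_obs()["force"])
```

```text
[0.52745551 0.14646259 0.1697964 ] [-0.17785814 -0.74969696 -6.00205249]
```

View pics/s4.png

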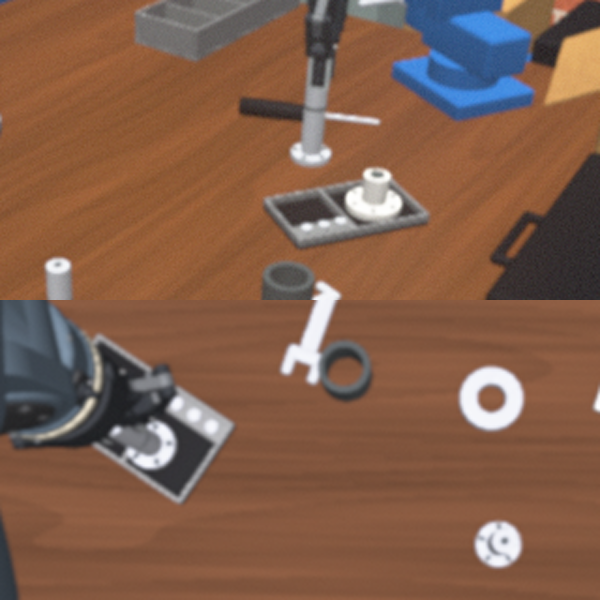

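The shaft hangs over the narrow pocket, but it looks slightly tilted (from crop (322,75) down to (310,153)). I'll measure the tilt.

```bash
cat > tilt.py <<'E'
from h import *
p,d=vision.snapshot("scene");P=cloud("scene",d);o=bot.get_obs();tx,ty,tz=o["eef_pos"]
m=(p.min(2)>100)&(abs(P[...,0]-tx)<.05)&(abs(P[...,1]-ty)<.05)&(P[...,2]>tz-.1)&(P[...,2]<tz-.005)
m&=~((P[...,2]<.055)&(np.hypot(P[...,0]-.5815,P[...,1]-.211)<.04))
s=m&(P[...,2]>tz-.072)&(P[...,2]<tz-.008)
Q=P[s];zs=Q[:,2];c=[]
v,u=np.nonzero(s)
# silhouette midline per image row -> plane; cam-facing direction from depth
rows=[(u[v==r].mean(),r) for r in np.unique(v) if (v==r).sum()>8]
rows=np.array(rows);print(len(rows),np.polyfit(rows[:,1],rows[:,0],1), rows[0],rows[-1])
A=np.c_[zs-zs.mean(),np.ones(len(zs))]
sl=[np.linalg.lstsq(A,Q[:,i],rcond=None)[0] for i in(0,1)];print("dx/dz,dy/dz",sl[0][0],sl[1][0],"mid",sl[0][1],sl[1][1],zs.mean())
# vertical line image slope through the mid
cam=vision.camera_params("scene");M=R.from_euler('xyz',cam["attitude"],degrees=True).as_matrix();K=cam["camera_matrix"]
def pr(X): q=K@(M.T@(np.array(X)-cam["position"]));return q[:2]/q[2]
mid=np.array([sl[0][1],sl[1][1],zs.mean()])
a,b=pr(mid+[0,0,.03]),pr(mid-[0,0,.03]);print("vertical slope du/dv",(b-a)[0]/(b-a)[1])
for ax in(0,1):
    e=np.zeros(3);e[ax]=.1*.03;e[2]=.03
    a,b=pr(mid+e),pr(mid-e);print("slope per .1 tilt axis",ax,(b-a)[0]/(b-a)[1])
E
python3 tilt.py
```

```text
27 [-9.70695971e-02  4.20967236e+02] [407.5 141. ] [405. 167.]
dx/dz,dy/dz 0.001499764469167831 -0.0015458605592793635 mid 0.5288479307629034 0.1373856290780905 0.1302678761745276
vertical slope du/dv -0.0976550767489028
slope per .1 tilt axis 0 -0.19940170059284132
slope per .1 tilt axis 1 -0.14942420790639674
```

The measured slope matches a vertical line (-0.097 against -0.098), so the shaft is upright and the apparent lean is only perspective. Lowering.

step_arm --commands '[[[0,0.1,-0.6],[0,0,0]],[[0,0.1,-1.5],[0,0,0]],[[0,0.1,-2.5],[0,0,0]],[[0,0.1,-3.5],[0,0,0]],[[0,0.1,-4.5],[0,0,0]],[[0,0.1,-5.4],[0,0,0]],[[0,0.1,-6.1],[0,0,0]],[[0,0.1,-6.5],[0,0,0]],[[0,0.1,-6.7],[0,0,0]],[[0,0.1,-6.7],[0,0,0]]]'

```text
t: 16.5
eef_pos: [0.5275, 0.1471, 0.1029]
ee_rot: [-179.9, -0.1, 19.9]
force: [-0.8, -0.2, -5.2]
gripper_width: 0.0224
```

step_arm --commands '[[[0,0,-0.1],[0,0,0]],[[0,0,-0.2],[0,0,0]],[[0,0,-0.3],[0,0,0]],[[0,0,-0.4],[0,0,0]],[[0,0,-0.5],[0,0,0]],[[0,0,-0.6],[0,0,0]],[[0,0,-0.7],[0,0,0]],[[0,0,-0.7],[0,0,0]],[[0,0,-0.7],[0,0,0]],[[0,0,-0.7],[0,0,0]]]'

```text
t: 17.5
eef_pos: [0.5275, 0.1471, 0.0959]
ee_rot: [-179.9, -0.1, 19.9]
force: [0.1, -0.7, -6.0]
gripper_width: 0.0222
```

step_arm --commands '[[[0,0,-0.05],[0,0,0]],[[0,0,-0.1],[0,0,0]],[[0,0,-0.15],[0,0,0]],[[0,0,-0.2],[0,0,0]],[[0,0,-0.2],[0,0,0]],[[0,0,-0.2],[0,0,0]],[[0,0,-0.2],[0,0,0]],[[0,0,-0.2],[0,0,0]],[[0,0,-0.2],[0,0,0]],[[0,0,-0.2],[0,0,0]]]'

```text
t: 18.5
eef_pos: [0.5278, 0.1473, 0.0948]
ee_rot: [-179.9, -0.1, 19.9]
force: [-2.7, -0.2, 6.4]
gripper_width: 0.0225
```

Run:
```python
from h import *
p,d=vision.snapshot("scene");q,e=vision.snapshot("top")
cv2.imwrite("pics/s5.png",np.vstack([cv2.resize(x,(600,300),interpolation=2) for x in(p[130:230,350:550],q[135:235,140:340])])[...,::-1])
print(bot.get_obs()["eef_pos"],bot.get_obs()["force"])
```

```text
[0.52776559 0.14726764 0.09477437] [-2.73844413 -0.16875296  5.67745562]
```

View pics/s5.png

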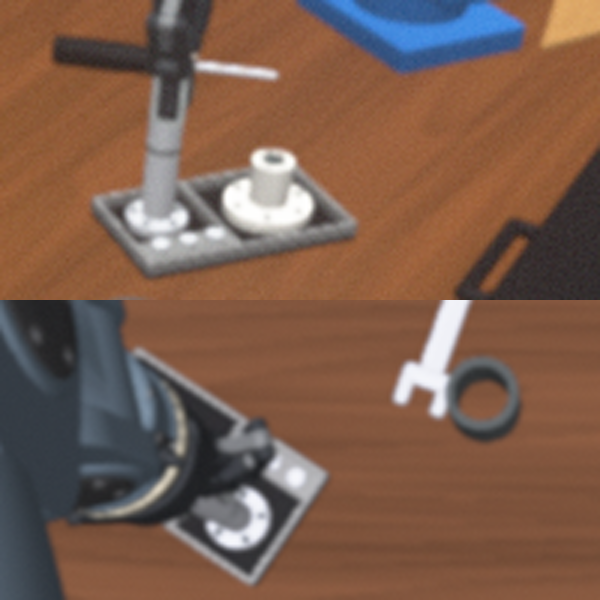

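The shaft flange is on the narrow pocket's floor and inside its walls, with contact at the expected height. Releasing and rising straight up.

step_arm --commands '[[[0,0,0],[0,0,0]],[[0,0,0],[0,0,0]],[[0,0,0],[0,0,0]],[[0,0,0],[0,0,0]],[[0,0,0],[0,0,0]],[[0,0,0],[0,0,0]],[[0,0,0],[0,0,0]],[[0,0,0.5],[0,0,0]],[[0,0,1.5],[0,0,0]],[[0,0,3],[0,0,0]]]' --claw 5.5

```text
t: 19.6
eef_pos: [0.5274, 0.1472, 0.1253]
ee_rot: [-179.9, -0.1, 19.9]
force: [0.4, -0.5, 0.4]
gripper_width: 0.0548
```

step_arm --commands '[[[0,0,2],[0,0,0]],[[0,0,5],[0,0,0]],[[0,0,8],[0,0,0]],[[0,0,11],[0,0,0]],[[-1,-4,12],[0,0,0]],[[-2,-8,12],[0,0,0]],[[-3,-12,12],[0,0,0]],[[-4,-16,12],[0,0,0]],[[-5,-20,12],[0,0,0]],[[-6,-24,12],[0,0,0]]]'

```text
t: 20.6
eef_pos: [0.4669, -0.0943, 0.2464]
ee_rot: [-179.9, -0.2, 19.9]
force: [0.6, -0.6, -0.1]
gripper_width: 0.0552
```

step_arm --commands '[[[-1,-4,0],[0,0,0]],[[-2,-8,0],[0,0,0]],[[-3,-12,0],[0,0,0]],[[-4,-16,0],[0,0,0]],[[-5,-20,0],[0,0,0]],[[-5,-22,0],[0,0,0]],[[-5,-23,0],[0,0,0]],[[-5,-23,0],[0,0,0]],[[-5,-23,0],[0,0,0]],[[-5,-23,0],[0,0,0]]]'

```text
t: 21.6
eef_pos: [0.4171, -0.3231, 0.2467]
ee_rot: [-179.9, -0.2, 20.0]
force: [0.3, -1.1, -0.2]
gripper_width: 0.0548
```

Run:
```python
from h import *
p,d=vision.snapshot("scene");q,e=vision.snapshot("top");P=cloud("top",e)
cv2.imwrite("pics/s6.png",np.vstack([cv2.resize(x,(600,300),interpolation=2) for x in(p[130:230,350:550],q[135:235,140:340])])[...,::-1])
for n,c,lo,hi in(("neck",(.581,.211),.04,.056),("cover flange",(.581,.211),.011,.02),("shaft top",(.528,.147),.13,.15),("shaft flange",(.528,.147),.007,.0135)):
    m=(q.min(2)>130)&(np.hypot(P[...,0]-c[0],P[...,1]-c[1])<.034)&(P[...,2]>lo)&(P[...,2]<hi);print(n,m.sum(),P[m].mean(0).round(4))
print(bot.get_obs()["eef_pos"],bot.get_obs()["force"])
```

```text
neck 146 [0.5805 0.2112 0.0479]
cover flange 454 [0.5792 0.2092 0.0143]
shaft top 141 [0.5251 0.1469 0.1428]
shaft flange 135 [0.5226 0.1435 0.011 ]
[ 0.41715118 -0.32323118  0.24663038] [ 0.69644704 -0.30902369  0.60041194]
```

View pics/s6.png

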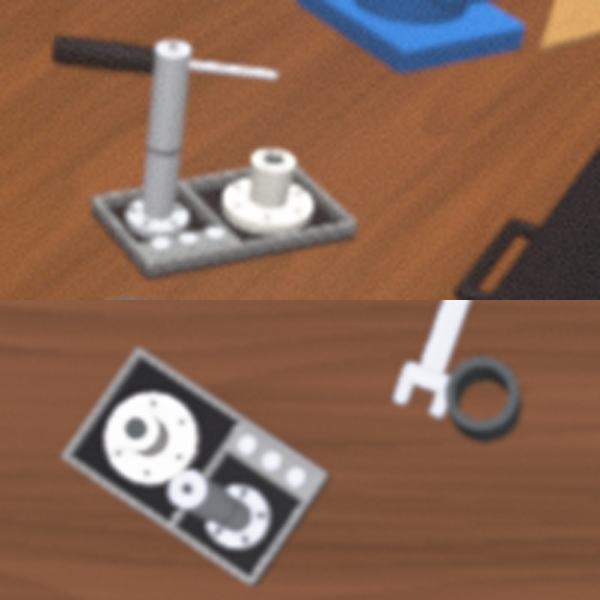

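Both parts stand upright and centred in their pockets. The gripper is clear of everything, so I'm handing in.

```bash
python3 -c "
from station import bot
print(bot.job_done())"
```

```text
the job is handed in; nothing more can be done
None
```

I put the round cover neck up in the wide pocket. Then I stood the tall shaft in the narrow pocket, let go of both and handed the job in at about 22 s of the 51 s allowed. No verdict was reported.

**Last checks:**
- **Cover:** the neck centre is at (0.5805, 0.211), within about 2 mm of the wide pocket's centre, with its top at z 0.048 as expected when seated.
- **Shaft:** the top is at (0.525, 0.147), about 3 mm from the narrow pocket's centre. Its height read 0.143 against the expected 0.144, and it looks upright in both views.
- **Gripper:** it stands clear of everything, with only sensor noise on the force reading.

**Disagreements:**
- **Tray position:** the two top-view estimates differed by about 3 mm, so I used a point between them. The scene camera's values were up to about 9 mm off, so I did not use them.
- **Shaft flange:** its last depth average, (0.523, 0.144), is about 7 mm from the pocket centre. I put that down to the shaft hiding part of the flange, and it is still inside the 18 mm limit.
- **Shaft tilt:** while carried, the shaft looked tilted in one picture. The measured slope showed it was vertical.

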